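Arm the screen printer and hold the enabling paddle

ROBOT

A 6-joint arm with a two-finger parallel gripper is mounted at the origin on the work surface. World frame = base frame: x ahead of the robot, y to its left, z up, the work surface at z = 0. Lengths are in m, angles in rad, forces in N, time in s.
With the tool pointing down it reaches from about 0.425 to 0.95 m from the base axis. Payload 3.5 kg.
Tool frame: the origin (TCP) lies between the finger pads; the fingertips stand 22 mm ahead of it and the grasp point (between the pads) lies 3 mm ahead of it (ctrl.nose_length is the z of the fingertips in the tool frame, in m); z points along the fingers, y is the line along which they close (so a half turn about z gives the same grasp; the last joint's range is limited). The gripper opens to 85 mm and grips with 20 to 120 N. Pads are 22 mm wide; open, the fingers measure 114 mm over their backs; the gripper's body (76 mm by 85 mm) begins 54 mm behind the grasp point. The pads swing forward as they close: fully open they stand 13 mm farther back than shut.
Start: joints at [1.128, 0.286, 1.577, -0, 1.279, -0.15], TCP at [0.195, 0.646, 0.22] pointing down, gripper open.
Joint ranges: [-2.77, 2.77], [-0.9, 2.22], [0.21, 2.48], [-1.53, 4.67], [0.24, 2.81], [-2.84, 2.84]. Speed limits (rad/s): [2.79, 2.79, 3.14, 3.14, 3.14, 3.14].

INTERFACE

Orientations are given as a unit quaternion [x, y, z, w].
In Python, from plant import ctrl gives the robot as it stands. The module is installed in compiled form; this text tells all that it offers.
- The arm moves only by the tool send_rows, never from a script. Its argument "rows" is text: rows parted by semicolons, each of 7 numbers parted by spaces: the turn, a rotation vector about the tool's x, y, z in degrees, then the shift along the tool's x, y, z in mm, then the opening, from -1 (shut) to 1 (fully open). A call has 1 to 8 rows; each row is the pose to reach, as a shift and turn from the pose commanded when the call began, along the tool's axes at that moment; what a row does not reach only later rows make up. A row lasts 1/8 s, in which the tool goes at most 62.5 mm and 10.7 degrees, less where a joint would pass 70% of its speed; a pose out of reach is approached as far as the arm can. A call with a gripper value outside its range is refused whole. The fingers move at their own pace and stop on an object; "grip_force" is the grip in N (left out, the last holds). Time passes only in rows, so rows that repeat a pose let the fingers close. It gives the time, the measured TCP pose, the force, the opening and the grip force at its end, in the units of the state.
- ctrl.get_state(): the state, without advancing time (a new reading comes with each control period).
- ctrl.read_camera(name): name is "scene" or "top" or "wrist"; returns a dict with "color" (384x512x3 uint8, red, green, blue), "fx", "fy", "cx", "cy" (pixels), "extrinsics" (4x4, takes a point from world to camera coordinates). Camera axes: x right, y down, z forward; pixel columns grow to the right and rows downward; lengths in m; the calibration is good to about 2 mm. A picture is of the moment at which its call begins. There is no depth.
- ctrl.sign_off(): hands the job in; it is judged then, once.
Trained networks look in a picture, given as the dict that the camera call returned (one of the last four; its "shot" number tells which), for a name from the list of things; names that differ only in an ending like _2 or _b are one class to them, and where a whole thing is asked for, a point or a joint stands for the part that bears it (a point fixed in the world has none). Each returns a list of dicts, best first, with "p" (0 to 1); they miss things now and then, are a little off and sometimes report something else, mostly with a low value. They report only what shows in the picture. A call takes as long as a camera call.
- ctrl.look_for(picture, target): "position" ([x, y, z] in m, in the coordinates of the camera as it stood for that picture, good to about 4 mm: the middle of the surface that is visible of it).
The state is a dict: "time": time; "qpos": joint angles; "dq": joint speeds; "joint_efforts": joint torques, N m; "eef_pos": TCP position; "tcp_rot": TCP orientation; "contact_force": force on the tool from outside, world axes, zero at the start; "wrist_torque": the same for the moment, N m; "opening": opening from 0.0 (shut) to 1.0 (fully open); "finger_force": force on a finger pad.
Only numpy, scipy, OpenCV 4.12 (cv2) and the standard library are available. Lean on these libraries where they do the work, as an engineer would, in place of code of your own. Each camera call takes 0.05 s, during which the arm holds its last target. There are 200 camera calls.

TASK

Get the screen printer ready to run: take the interlock rod from its slanted rest, stand it upright and fully down in the hole of the interlock block, and let go of it. Then press the spring-loaded enabling paddle down with the gripper's fingers until it is level (about half way; pushed to its bottom stop it trips the printer, so never go that far), and finish while still holding it level: the program ends with the fingers pressing on the paddle. Leave the other things on the bench where they are.

Things in the scene. Friction and masses are not known exactly. Their poses are not given: they have to be found in the camera images.
- rod: Interlock rod: steel, 16 mm in diameter, 165 mm long overall, upper 67 mm in a black sleeve 22 mm in diameter; 0.2 kg, loose. Origin at the centre of its foot (rim chamfered 4 mm), z from foot to sleeve end. It starts in the rest's V groove, leaning 30 degrees from vertical, sleeve up and nearer the robot. The sleeve stands free; the rod can be drawn out along its axis or lifted straight up.
- rod_sleeve (a point): Point on the rod's axis inside the grip sleeve, 138 mm from the foot and 27 mm from the sleeve's end: a place to grip, with the gripper pointing along the rod.
- rod_foot (a point): Centre of the rod's foot (same as the rod's origin).
- rest: The slanted rest: grey base plate 150 x 75 x 12 mm fixed to the bench carrying an aluminium V groove that slants up towards its own -x. Origin at the centre of its underside, z up. Its highest point is about 115 mm up.
- socket_mouth (a point): Centre of the hole's mouth on top of the interlock block, an aluminium block 80 x 80 mm and 60 mm high fixed to the bench, with a lower grey switch box (50 x 70 mm, 45 mm high) on its +x side. The round hole goes straight down, 18.5 mm in diameter and 45 mm deep, with a 2 mm chamfer. z up.
- paddle (a joint): Angle of the enabling paddle about its level hinge, rad: 0 at rest (sloping up 0.30 rad towards its free end), 0.30 when level, 0.56 at the bottom stop. A spring returns it to 0; pressing on the rubber pad takes about 4 N to start and about 9 N at level, 13 N at the stop.
- paddle_pad (a point): Centre of the top of the black rubber pad (55 mm long, 50 mm wide) near the free end of the enabling paddle, an aluminium plate 145 x 56 x 10 mm on a fixed blue pedestal. x points along the paddle from free end to hinge, z out of the pad. The hinge axis lies 108 mm along +x and 8 mm below the pad's surface, 90 mm above the bench: when level, the pad's top is 98 mm above the bench.
- pedestal: Blue pedestal of the enabling paddle, 190 x 80 mm, 40 mm high, with two hinge cheeks 95 mm high at its +x end, fixed to the bench. Origin under its centre; x from the paddle's free end to its hinge.
- ink_jar: Bystander: amber glass jar, 64 mm in diameter, 75 mm high, standing. Origin under its centre.
- squeegee: Bystander: aluminium squeegee bar 150 mm along its y, 50 mm wide, 58 mm high, rubber edge up. Origin under its centre.
- tape_roll: Bystander: roll of tape lying flat, 64 mm in diameter, 20 mm high. Origin under its centre.
- spatula: Bystander: spatula 200 mm long lying along its x.
- ink_tin: Bystander: small closed steel tin, 54 mm in diameter, 32 mm high, standing. Origin under its centre.
- solvent_bottle: Bystander: white plastic bottle, 60 mm in diameter, 150 mm high, standing. Origin under its centre.

How it is judged:
By the outcome, as a careful person would: the job done as asked, in the order asked, and still so for the second after the job is handed in, while the arm keeps its last pose, push and grip.
It also fails if it takes over 54 s, if anything falls off the work surface, if the arm or the gripper's body presses on something with over 40 N, if the wrist force passes 120 N, or if a joint passes its speed limit or range.

## Working session

There is one attempt and no reset: what is moved stays moved. The work goes in short steps, Python scripts to look and compute and a tool call to move; the robot and the scene stay as the last step left them, time stands still between calls to the robot, and variables do not carry over. Pictures are saved under pics/ and viewed, at most 10 in all, crops included, and the job is handed in when it is done.

Besides the shell and the picture viewer there is one more tool, called by a JSON object that holds its "fn" and its "kwargs". send_rows: Moves the arm, as the interface text tells. Its arguments: {"type":"object","properties":{"rows":{"type":"string"},"grip_force":{"type":"number"}},"required":["rows"]}

```bash
mkdir -p pics; cat > h.py <<'E'
import numpy as np, cv2
from plant import ctrl
from scipy.spatial.transform import Rotation as R
def cam(n,save=None):
    c=ctrl.read_camera(n)
    if save: cv2.imwrite('pics/'+save,c['color'][:,:,::-1])
    return c
def w(c,p):
    E=np.array(c['extrinsics']); return E[:3,:3].T@(np.array(p)-E[:3,3])
def proj(c,P):
    E=np.array(c['extrinsics']); q=E[:3,:3]@np.array(P)+E[:3,3]
    return np.array([c['fx']*q[0]/q[2]+c['cx'],c['fy']*q[1]/q[2]+c['cy']])
def ray(c,u,v,z):
    "pixel -> world point at height z"
    E=np.array(c['extrinsics']); o=-E[:3,:3].T@E[:3,3]; d=E[:3,:3].T@np.array([(u-c['cx'])/c['fx'],(v-c['cy'])/c['fy'],1])
    return o+d*(z-o[2])/d[2]
def tri(cs,uvs):
    A=[];b=[]
    for c,(u,v) in zip(cs,uvs):
        E=np.array(c['extrinsics']);K=np.array([[c['fx'],0,c['cx']],[0,c['fy'],c['cy']],[0,0,1]]);P=K@E[:3]
        for k,x in ((0,u),(1,v)):
            r=x*P[2]-P[k]; A.append(r[:3]); b.append(-r[3])
    A=np.array(A);b=np.array(b); return np.linalg.lstsq(A,b,rcond=None)[0]
def pose():
    s=ctrl.get_state(); return np.array(s['eef_pos']),R.from_quat(s['tcp_rot'])
def delta(p,r):
    "shift (mm) and turn (deg) in tool axes to target"
    p0,r0=pose(); return np.round(r0.inv().apply(np.array(p)-p0)*1000,1),np.round(np.degrees((r0.inv()*r).as_rotvec()),2)
E
python3 - <<'E'
from h import *
np.set_printoptions(precision=3,suppress=True)
for n in('scene','top'):
    c=cam(n,n+'0.png'); E=np.array(c['extrinsics']); print(n,c['fx'],-E[:3,:3].T@E[:3,3],E[2,:3])
    for t in('rod','rod_sleeve','rod_foot','rest','socket_mouth','paddle','paddle_pad','pedestal','ink_jar','squeegee','tape_roll','spatula','ink_tin','solvent_bottle'):
        for d in ctrl.look_for(c,t)[:2]: print(t,round(d['p'],2),w(c,d['position']),proj(c,w(c,d['position'])).round())
s=ctrl.get_state();print(s)
E
```

```text
scene 412.002188246003 [1.069 0.447 1.202] [-0.381 -0.421 -0.823]
rod 0.84 [ 0.632 -0.034  0.131] [252. 220.]
rod 0.52 [ 0.416 -0.143  0.033] [276. 180.]
rod_sleeve 0.81 [ 0.633 -0.034  0.13 ] [252. 220.]
rod_foot 0.64 [ 0.634 -0.03   0.131] [253. 221.]
rest 0.88 [ 0.642 -0.028  0.012] [251. 242.]
socket_mouth 0.86 [ 0.577 -0.284  0.041] [216. 180.]
paddle 0.79 [0.499 0.289 0.115] [363. 267.]
paddle 0.33 [0.39  0.148 0.021] [344. 230.]
paddle_pad 0.86 [0.492 0.292 0.115] [365. 266.]
paddle_pad 0.31 [0.7   0.305 0.   ] [314. 331.]
pedestal 0.55 [0.526 0.294 0.098] [357. 277.]
ink_jar 0.91 [0.765 0.163 0.07 ] [265. 302.]
ink_jar 0.56 [0.495 0.291 0.116] [364. 267.]
squeegee 0.58 [ 0.77  -0.196  0.047] [187. 227.]
tape_roll 0.52 [ 0.633 -0.034  0.131] [252. 220.]
tape_roll 0.5 [0.394 0.147 0.017] [343. 231.]
spatula 0.66 [ 0.701  0.305 -0.   ] [314. 331.]
ink_tin 0.72 [ 0.415 -0.141  0.029] [277. 180.]
solvent_bottle 0.59 [ 0.588 -0.516  0.082] [172. 137.]
top 381.160160735786 [ 0.425 -0.086  1.071] [ 0.156 -0.019 -0.988]
rod 0.57 [ 0.622 -0.037  0.158] [229. 166.]
rod 0.37 [0.388 0.152
[... 651 characters left out ...]
[ 0.403 -0.143  0.025] [273. 254.]
ink_tin 0.55 [ 0.403 -0.144  0.027] [273. 254.]
ink_tin 0.26 [ 0.611 -0.032  0.151] [227. 170.]
solvent_bottle 0.67 [0.49  0.289 0.112] [100. 225.]
solvent_bottle 0.57 [ 0.573 -0.519  0.095] [415. 184.]
{'time': 1.5, 'qpos': array([ 1.128,  0.286,  1.577, -0.   ,  1.279, -0.15 ]), 'dq': array([-0.001, -0.002,  0.001, -0.   ,  0.001,  0.   ]), 'joint_efforts': array([ -0.001, -40.596, -29.292,  -0.   ,   0.001,  -0.   ]), 'eef_pos': array([0.195, 0.646, 0.22 ]), 'tcp_rot': array([ 0.146,  0.989, -0.   ,  0.   ]), 'contact_force': array([-0.58,  0.1 ,  0.17]), 'wrist_torque': array([-0.054,  0.033, -0.077]), 'finger_force': 0.0, 'opening': 1.0025176325459877}
```

```bash
python3 - <<'E'
import cv2,numpy as np
a=cv2.imread('pics/scene0.png');b=cv2.imread('pics/top0.png')
cv2.imwrite('pics/s1.png',cv2.resize(a[130:330,150:400],(750,600),interpolation=cv2.INTER_CUBIC))
cv2.imwrite('pics/t1.png',cv2.resize(b[80:280,50:390],(800,470),interpolation=cv2.INTER_CUBIC))
E
```

```text
(no output)
```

View pics/s1.png

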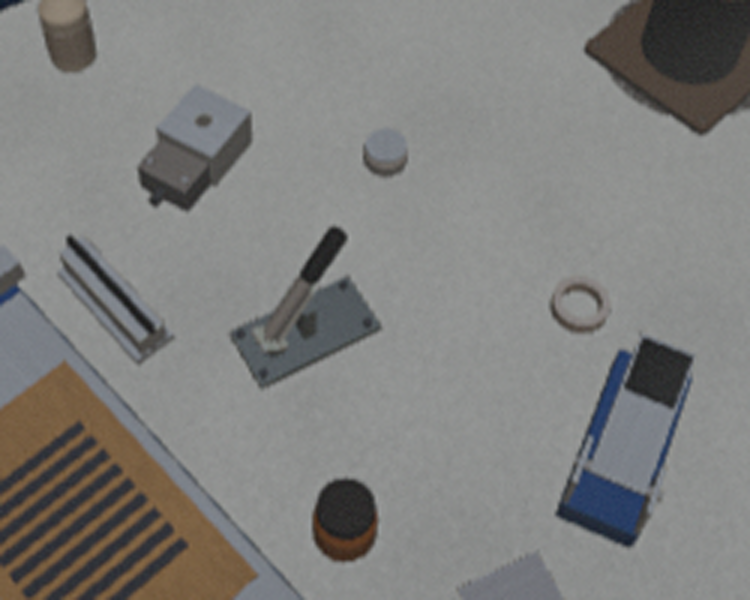

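View pics/t1.png

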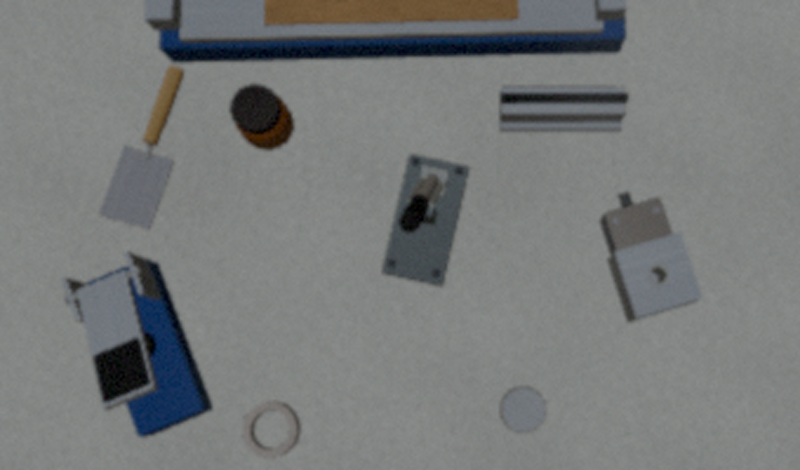

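```bash
python3 - <<'E'
from h import *
np.set_printoptions(precision=4,suppress=True)
s=cam('scene');t=cam('top')
S=lambda x,y:(150+(x+.5)/3-.5,130+(y+.5)/3-.5); T=lambda x,y:(50+(x+.5)/2.353-.5,80+(y+.5)/2.35-.5)
e=tri([s,t],[S(337,236),T(410,219)]); f=tri([s,t],[S(272,335),T(430,182)])
print('sleeve end',e,'foot',f,'len',np.linalg.norm(e-f),(e-f)/np.linalg.norm(e-f))
print('mouth',tri([s,t],[S(204,121),T(659,273)]),ray(s,*S(204,121),.06),ray(t,*T(659,273),.06))
for c in [(411,155),(468,166),(443,286),(384,273)]: print('rest t',ray(t,*T(*c),.012))
for c in [(233,336),(345,278),(381,325),(263,386)]: print('rest s',ray(s,*S(*c),.012))
for a,b in zip([(93,360),(142,338),(156,386),(106,405)],[(693,354),(645,337),(626,384),(673,406)]): print('pad',tri([t,s],[T(*a),S(*b)]))
for c in [(610,255),(681,236),(700,296),(631,320)]: print('block t',ray(t,*T(*c),.06))
E
```

```text
sleeve end [ 0.6008 -0.0254  0.1735] foot [ 0.6735 -0.0425  0.0352] len 0.15717169777408746 [-0.463   0.1092  0.8796]
mouth [ 0.5529 -0.3007  0.0588] [ 0.5534 -0.2999  0.06  ] [ 0.5527 -0.3005  0.06  ]
rest t [ 0.7117 -0.0172  0.012 ]
rest t [ 0.6961 -0.0861  0.012 ]
rest t [ 0.5503 -0.0525  0.012 ]
rest t [0.5678 0.0172 0.012 ]
rest s [ 0.6989 -0.0819  0.012 ]
rest s [ 0.5589 -0.0525  0.012 ]
rest s [0.5712 0.0174 0.012 ]
rest s [ 0.7144 -0.015   0.012 ]
pad [0.4612 0.2906 0.1861]
pad [0.4796 0.2473 0.1832]
pad [0.449  0.2581 0.0614]
pad [0.4326 0.3079 0.0659]
block t [ 0.575  -0.2455  0.06  ]
block t [ 0.5949 -0.3283  0.06  ]
block t [ 0.5251 -0.3456  0.06  ]
block t [ 0.5    -0.2655  0.06  ]
```

```bash
cat >> h.py <<'E'
def tool(y,z):
    z=np.array(z)/np.linalg.norm(z); y=np.array(y)-np.dot(y,z)*z; y/=np.linalg.norm(y)
    return R.from_matrix(np.column_stack([np.cross(y,z),y,z]))
E
python3 - <<'E'
from h import *
np.set_printoptions(precision=4,suppress=True)
s=cam('scene');t=cam('top')
S=lambda x,y:(150+(x+.5)/3-.5,130+(y+.5)/3-.5); T=lambda x,y:(50+(x+.5)/2.353-.5,80+(y+.5)/2.35-.5)
P=[tri([t,s],[T(*a),S(*b)]) for a,b in zip([(93,360),(142,338),(156,386),(106,405)],[(673,406),(626,384),(645,337),(693,354)])]
print(np.array(P),np.mean(P,0)); d=(P[0]+P[1]-P[2]-P[3])/2; print('pad x',d,np.degrees(np.arctan2(d[1],d[0])),np.linalg.norm(d))
yaw=np.radians(-13); a=np.array([-.5*np.cos(yaw),-.5*np.sin(yaw),.866])
e=np.array([.6008,-.0254,.1735]); g=e-.027*a
r=tool([np.sin(-yaw),np.cos(yaw),0],-a); print(a,g,r.as_matrix())
for back in (.1,): print(delta(g+a*(back+.003),r))
E
```

```text
[[0.4718 0.3089 0.1213]
 [0.4903 0.2616 0.1222]
 [0.4401 0.2432 0.1284]
 [0.4238 0.2889 0.1364]] [0.4565 0.2757 0.1271]
pad x [ 0.0491  0.0192 -0.0107] 21.343982517669353 0.05381326094840819
[-0.4872  0.1125  0.866 ] [ 0.614  -0.0284  0.1501] [[-0.8438  0.225   0.4872]
 [ 0.1948  0.9744 -0.1125]
 [-0.5     0.     -0.866 ]]
(array([-544.7, -528.4,  -18.9]), array([ -0.99, -29.99,  -3.69]))
```

{"fn": "send_rows", "kwargs": {"rows": "0 0 0 -270 -264 -15 1;0 0 0 -270 -264 -15 1;0 0 0 -270 -264 -15 1;0 0 0 -270 -264 -15 1;0 0 0 -270 -264 -15 1;0 0 0 -270 -264 -15 1;-1 -30 -3.7 -545 -528 -19 1;-1 -30 -3.7 -545 -528 -19 1"}}

```text
time: 2.7
eef_pos: [0.4387, 0.2074, 0.238]
tcp_rot: [0.121, 0.975, -0.021, 0.188]
contact_force: [0.7, -0.3, -0.4]
opening: 1.002
finger_force: 0.0
```

```bash
python3 - <<'E'
from h import *
yaw=np.radians(-13); a=np.array([-.5*np.cos(yaw),-.5*np.sin(yaw),.866]);g=np.array([.6008,-.0254,.1735])-.027*a
print(delta(g+a*.103,tool([np.sin(-yaw),np.cos(yaw),0],-a)),ctrl.get_state()['qpos'])
E
```

```text
(array([-164. , -187.2,   63.3]), array([-0.25, -8.23, -1.05])) [ 0.34197371 -0.32572564  2.18075465 -0.24639951  0.97788535 -0.87641554]
```

{"fn": "send_rows", "kwargs": {"rows": "0 -8.2 -1 -164 -187 63 1;0 -8.2 -1 -164 -187 63 1;0 -8.2 -1 -164 -187 63 1;0 -8.2 -1 -164 -187 63 1;0 -8.2 -1 -164 -187 63 1;0 -8.2 -1 -164 -187 63 1"}}

```text
time: 3.45
eef_pos: [0.5617, -0.0152, 0.2366]
tcp_rot: [0.111, 0.961, -0.031, 0.252]
contact_force: [0.0, 0.1, -0.5]
opening: 1.0
finger_force: 0.0
```

```bash
python3 - <<'E'
from h import *
np.set_printoptions(precision=4,suppress=True)
yaw=np.radians(-13); a=np.array([-.5*np.cos(yaw),-.5*np.sin(yaw),.866]);g=np.array([.6008,-.0254,.1735])-.027*a
print(delta(g+a*.103,tool([np.sin(-yaw),np.cos(yaw),0],-a)),ctrl.get_state()['qpos'])
c=cam('wrist','w1.png');print(proj(c,g+.027*a),proj(c,g-.138*a),c['fx'],c['cx'],c['cy'],np.array(c['extrinsics'])[:3,:3],pose()[1].as_matrix())
for n in('rod','rod_sleeve'): print([(d['p'],w(c,d['position'])) for d in ctrl.look_for(c,n)[:2]])
E
```

```text
(array([-3.4, -1.1, -1.2]), array([-0.3 , -0.53, -0.11])) [-0.1986 -0.2475  2.1513 -0.0289  0.724  -1.5225]
[249.4801 203.8023] [250.6124 162.3223] 328.0471466096341 250.93365282612217 192.59576057190537 [[ 0.2292  0.9734 -0.0022]
 [ 0.6786 -0.1581  0.7173]
 [ 0.6978 -0.1659 -0.6968]] [[-0.8482  0.2276  0.4784]
 [ 0.1965  0.9737 -0.115 ]
 [-0.492  -0.0035 -0.8706]]
[(0.97, array([ 0.5972, -0.0203,  0.1696]))]
[(0.72, array([ 0.5996, -0.0225,  0.1662]))]
```

View pics/w1.png

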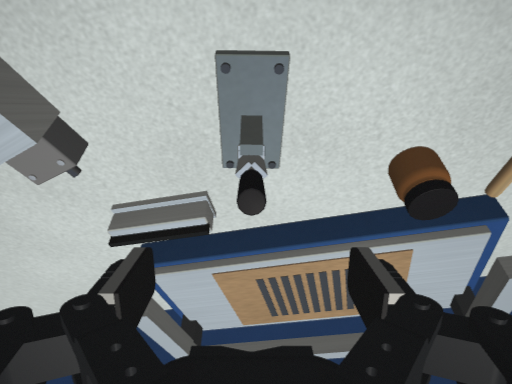

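```bash
python3 - <<'E'
from h import *
yaw=np.radians(-13); a=np.array([-.5*np.cos(yaw),-.5*np.sin(yaw),.866]);g=np.array([.599,-.0237,.1713])-.027*a
r=tool([np.sin(-yaw),np.cos(yaw),0],-a)
for b in(.103,.003):print(delta(g+a*b,r))
E
```

```text
(array([-1. , -1.6,  0.1]), array([-0.21, -0.5 ,  0.06]))
(array([ -1.9,  -1.3, 100.1]), array([-0.21, -0.5 ,  0.06]))
```

{"fn": "send_rows", "kwargs": {"rows": "-0.2 -0.5 0 -1 -1.5 0 1;-0.2 -0.5 0 -2 -1.3 40 1;-0.2 -0.5 0 -2 -1.3 80 1;-0.2 -0.5 0 -2 -1.3 100 1;-0.2 -0.5 0 -2 -1.3 100 1;-0.2 -0.5 0 -2 -1.3 100 -1;-0.2 -0.5 0 -2 -1.3 100 -1;-0.2 -0.5 0 -2 -1.3 100 -1", "grip_force": 50}}

```text
time: 4.6
eef_pos: [0.6116, -0.028, 0.1522]
tcp_rot: [0.11, 0.959, -0.03, 0.258]
contact_force: [-0.1, -0.7, 0.3]
opening: 0.376
finger_force: 0.0
```

{"fn": "send_rows", "kwargs": {"rows": "0 0 0 0 0 0 -1;0 0 0 0 0 0 -1;0 0 0 0 0 0 -1;0 0 0 0 0 0 -1"}}

```text
time: 5.1
eef_pos: [0.6118, -0.0281, 0.1522]
tcp_rot: [0.11, 0.959, -0.03, 0.258]
contact_force: [-3.5, 2.4, 6.6]
opening: 0.232
finger_force: 49.0
```

```bash
python3 - <<'E'
from h import *
s=ctrl.get_state();print(s['opening'],s['finger_force'],s['contact_force'],s['qpos'],pose()[0])
c=cam('wrist','w2.png')
E
```

```text
0.23192786955529568 48.987662393174105 [-3.45487874  2.36968045  6.55656973] [-0.20648798 -0.02337851  2.12154305 -0.02294124  0.51797563 -1.53236109] [ 0.61176765 -0.02807866  0.15219196]
```

View pics/w2.png

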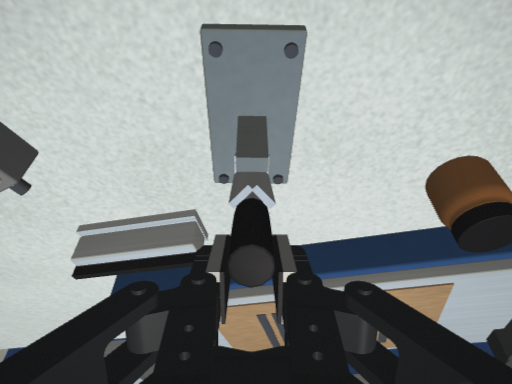

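{"fn": "send_rows", "kwargs": {"rows": "0 0 0 -5 0 -9 -1;0 0 0 -20 0 -35 -1;0 0 0 -45 0 -78 -1;0 0 0 -65 0 -113 -1;0 0 0 -65 0 -113 -1", "grip_force": 70}}

```text
time: 5.78
eef_pos: [0.6127, -0.0284, 0.2861]
tcp_rot: [0.11, 0.959, -0.03, 0.261]
contact_force: [-0.5, 1.1, -3.4]
opening: 0.221
finger_force: 68.7
```

```bash
python3 - <<'E'
from h import *
s=ctrl.get_state();print(s['opening'],s['finger_force'],s['contact_force'],s['qpos'],pose()[0])
m=np.array([.553,-.300,.06])
yb=np.radians(13)
for yaw in (0,13,-13):
    b=np.radians(yaw); print(delta(m+[0,0,.138+.003+.06],tool([np.sin(b),np.cos(b),0],[0,0,-1])))
E
```

```text
0.22112343651877917 68.6816773423925 [-0.48716406  1.1021751  -3.37837361] [-0.20656641 -0.16900541  1.99897454 -0.01659543  0.78018926 -1.54070772] [ 0.6126553  -0.0283969   0.28606632]
(array([   9.9, -278. ,   23.5]), array([ -3.52,  30.32, -12.76]))
(array([   9.9, -278. ,   23.5]), array([-0.06, 30.46, -0.06]))
(array([   9.9, -278. ,   23.5]), array([ -6.97,  29.92, -25.44]))
```

{"fn": "send_rows", "kwargs": {"rows": "0 8 0 2 -40 0 -1;0 16 0 5 -90 0 -1;0 24 0 8 -140 5 -1;0 30.5 0 10 -190 10 -1;0 30.5 0 10 -240 20 -1;0 30.5 0 10 -278 23 -1;0 30.5 0 10 -278 23 -1;0 30.5 0 10 -278 23 -1"}}

```text
time: 6.78
eef_pos: [0.5502, -0.2986, 0.2541]
tcp_rot: [0.114, 0.993, 0.001, -0.006]
contact_force: [-0.3, -0.0, -3.2]
opening: 0.228
finger_force: 68.9
```

```bash
python3 - <<'E'
from h import *
np.set_printoptions(precision=4,suppress=True)
print(pose()[0],pose()[1].as_matrix(),ctrl.get_state()['qpos'])
s=cam('scene','s3.png');t=cam('top','t3.png');c=cam('wrist')
m=np.array([.553,-.300,.06]);p=pose()[0]
for q in(s,t,c): print('mouth',proj(q,m),'foot',proj(q,p-[0,0,.141]))
a=cv2.imread('pics/s3.png')[110:210,170:270];b=cv2.imread('pics/t3.png')[130:230,280:380];d=c['color'][:,:,::-1]
cv2.imwrite('pics/m3.png',np.hstack([cv2.resize(x,(400,400),interpolation=cv2.INTER_CUBIC) for x in(a,b)]));cv2.imwrite('pics/w3.png',d)
E
```

```text
[ 0.5502 -0.2986  0.2541] [[-0.9739  0.2265 -0.0112]
 [ 0.2265  0.974   0.004 ]
 [ 0.0118  0.0014 -0.9999]] [-0.6576  0.1627  1.661  -0.0038  1.3292 -1.9989]
mouth [217.7412 169.9166] foot [217.3754 159.948 ]
mouth [329.6044 195.7863] foot [333.3105 193.7393]
mouth [249.1108 169.0134] foot [250.4019 178.6347]
```

View pics/m3.png

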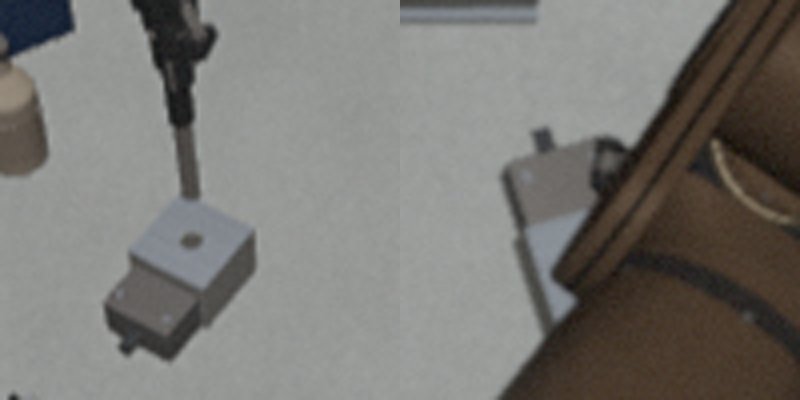

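View pics/w3.png

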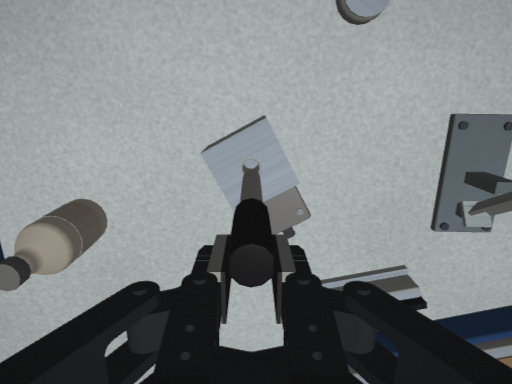

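```bash
python3 - <<'E'
from h import *
m=np.array([.553,-.300,.06]);b=np.radians(13)
print(delta(m+[0,0,.141+.05],tool([np.sin(b),np.cos(b),0],[0,0,-1])))
E
```

```text
(array([-2.4, -1.4,  4.9]), array([-0.01, -0.52,  0.01]))
```

{"fn": "send_rows", "kwargs": {"rows": "0 -0.5 0 -2.4 -1.4 5 -1;0 -0.5 0 -2.4 -1.4 5 -1;0 -0.5 0 -2.4 -1.4 5 -1"}}

```text
time: 7.3
eef_pos: [0.5529, -0.3011, 0.2515]
tcp_rot: [0.114, 0.994, -0.0, 0.0]
contact_force: [0.5, 0.8, -2.5]
opening: 0.222
finger_force: 68.9
```

```bash
python3 - <<'E'
from h import *
np.set_printoptions(precision=4,suppress=True)
p,r=pose();print(p,r.as_matrix())
s=cam('scene','s4.png');c=cam('wrist','w4.png')
m=np.array([.553,-.300,.06]);o=p+r.apply([0,0,.003]);z=r.apply([0,0,1])
ims=[]
for q,(u,v) in((s,(180,115)),(c,(200,125))):
    im=q['color'][:,:,::-1]; n=80 if q is s else 100; k=400/n
    x=cv2.resize(im[v:v+n,u:u+n],(400,400),interpolation=cv2.INTER_CUBIC)
    f=lambda P:tuple(int(i) for i in ((proj(q,P)-[u,v]+.5)*k).round())
    E=np.array(q['extrinsics']);cc=-E[:3,:3].T@E[:3,3]
    side=np.cross(z,o-cc);side/=np.linalg.norm(side)
    for sg in(-1,1): cv2.line(x,f(o+z*.075+side*.008*sg),f(o+z*.138+side*.008*sg),(0,0,255),1)
    for ctr,rad,col in((o+z*.138,.008,(0,255,0)),(m,.01125,(255,0,255))):
        cv2.polylines(x,[np.array([f(ctr+[rad*np.cos(t),rad*np.sin(t),0]) for t in np.linspace(0,6.28,25)])],True,col,1)
    ims.append(x)
cv2.imwrite('pics/m4.png',np.hstack(ims))
E
```

```text
[ 0.5529 -0.3011  0.2515] [[-0.9741  0.2259  0.0002]
 [ 0.2259  0.9741 -0.0008]
 [-0.0004 -0.0008 -1.    ]]
```

View pics/m4.png

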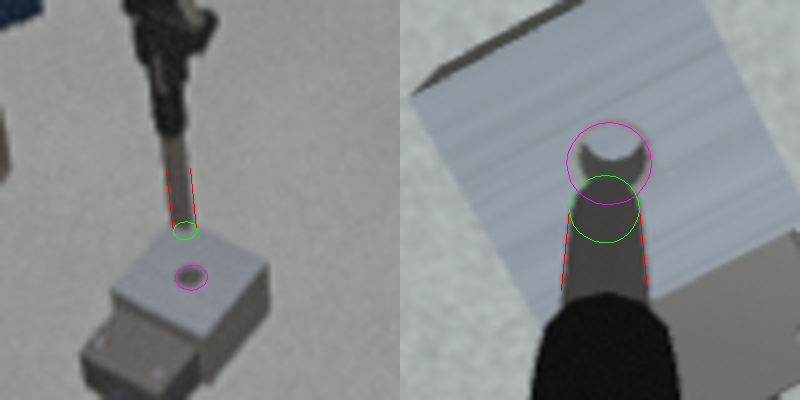

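```bash
python3 - <<'E'
import cv2,numpy as np
c=cv2.imread('pics/w4.png')[145:180,230:275];s=cv2.imread('pics/s4.png')[140:185,190:235]
x=cv2.resize(c,(450*800//900,350*800//900),interpolation=cv2.INTER_CUBIC)
cv2.imwrite('pics/w4z.png',cv2.convertScaleAbs(x,alpha=1.4))
g=cv2.cvtColor(c,cv2.COLOR_BGR2GRAY)
for r in range(0,30): print(145+r,' '.join('%3d'%v for v in g[r,5:40]))
g=cv2.cvtColor(s,cv2.COLOR_BGR2GRAY)
print()
for r in range(24,38): print(140+r,' '.join('%3d'%v for v in g[r,20:38]))
E
```

```text
145 151 153 154 154 154 155 153 152 152 151 151 150 149 149 150 150 152 153 154 154 152 152 152 153 152 150 147 147 149 151 152 154 156 155 156
146 153 154 154 155 153 152 152 151 150 150 149 149 150 150 151 153 153 153 153 152 151 152 152 149 147 147 148 150 153 154 154 155 155 156 156
147 154 154 153 152 151 151 150 150 149 149 150 149 150 151 154 153 153 152 152 152 152 150 148 147 148 151 153 154 155 155 155 155 156 156 156
148 153 153 151 150 150 149 149 149 149 150 151 152 154 153 153 151 152 152 152 151 148 146 147 150 152 154 154 155 155 156 156 157 156 155 155
149 152 150 150 150 149 148 149 150 151 152 153 154 153 152 151 152 152 151 149 146 147 150 152 154 154 155 155 155 155 156 155 155 155 154 154
150 150 149 149 149 149 149 150 151 153 153 154 152 152 152 152 151 148 147 147 149 152 154 154 154 155 155 155 155 156 156 155 155 154 153 155
151 149 149 149 149 150 150 153 153 153 153 151 151 152 151 149 147 147 149 152 154 154 154 154 155 155 155 155 156 155 155 153 154 154 156 157
152 149 150 151 151 152 153 152 152 151 152 152 151 149 148 147 148 151 153 153 153 154 154 
[... 3584 characters left out ...]
 135 132 136 138
169 135 131 137 136 136 116  90  82  83  87 111 136 138 135 136 136 135 136
170 135 136 134 134 132 100  75  82  80  82 110 136 138 136 135 134 135 135
171 138 137 137 137 135 115  90  88  88 101 130 138 138 138 139 138 137 137
172 137 138 139 137 140 135 125 118 118 129 142 140 137 138 137 138 138 140
173 137 138 138 138 140 140 140 138 137 136 137 139 139 137 137 138 138 129
174 138 136 138 138 138 139 141 138 140 138 135 137 138 137 140 140 137 111
175 141 138 139 136 138 138 139 141 140 140 139 138 135 136 137 139 119  86
176 131 137 136 138 138 139 138 140 139 139 139 141 139 138 135 122  93  78
177 105 119 132 140 137 138 138 137 138 139 140 142 141 140 123  94  79  76
```

{"fn": "send_rows", "kwargs": {"rows": "0 0 0 2 1.8 10 -1;0 0 0 2 1.8 25 -1;0 0 0 2 1.8 39 -1;0 0 0 2 1.8 42 -1;0 0 0 2 1.8 42 -1"}}

```text
time: 8.02
eef_pos: [0.5512, -0.2991, 0.209]
tcp_rot: [0.114, 0.993, -0.0, -0.0]
contact_force: [0.5, -0.1, -2.3]
opening: 0.224
finger_force: 68.9
```

```bash
python3 - <<'E'
from h import *
np.set_printoptions(precision=4,suppress=True)
p,r=pose();print(p,r.as_matrix()[2])
c=cam('wrist','w5.png');o=p+[0,0,-.141];m=np.array([.5514,-.2989,.06])
x=c['color'][130:210,200:310,::-1]
x=cv2.convertScaleAbs(cv2.resize(x,None,fx=7,fy=7,interpolation=cv2.INTER_CUBIC),alpha=1.3)
f=lambda P:tuple(int(i) for i in ((proj(c,P)-[200,130]+.5)*7).round())
for ctr,rad,col in((o,.004,(0,255,0)),(o+[0,0,.004],.008,(0,255,0)),(m,.01125,(255,0,255))):
    cv2.polylines(x,[np.array([f(ctr+[rad*np.cos(t),rad*np.sin(t),0]) for t in np.linspace(0,6.28,25)])],True,col,1)
cv2.imwrite('pics/m5.png',x)
E
```

```text
[ 0.5512 -0.2991  0.209 ] [ 0.0004 -0.0004 -1.    ]
```

View pics/m5.png

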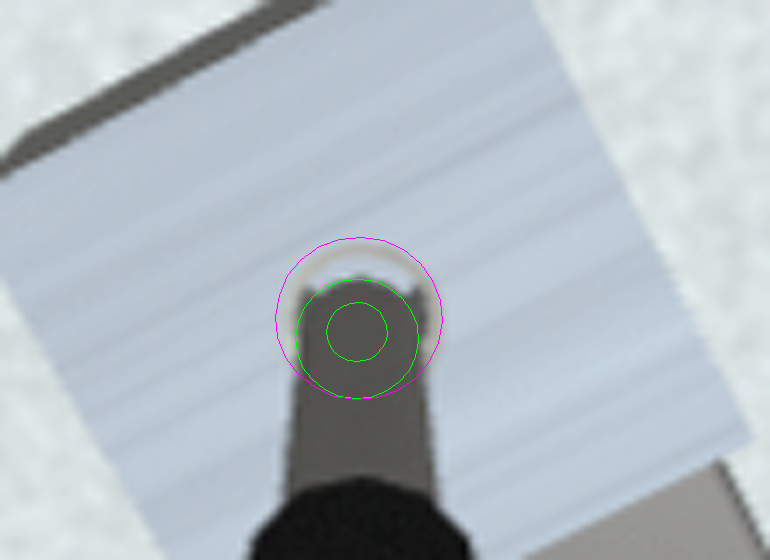

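{"fn": "send_rows", "kwargs": {"rows": "0 0 0 0 0 5 -1;0 0 0 0 0 10 -1;0 0 0 0 0 15 -1;0 0 0 0 0 20 -1;0 0 0 0 0 20 -1"}}

```text
time: 8.7
eef_pos: [0.5511, -0.299, 0.1887]
tcp_rot: [0.114, 0.993, -0.0, -0.0]
contact_force: [0.0, 0.0, -3.5]
opening: 0.222
finger_force: 68.9
```

{"fn": "send_rows", "kwargs": {"rows": "0 0 0 0 0 8 -1;0 0 0 0 0 16 -1;0 0 0 0 0 24 -1;0 0 0 0 0 28 -1;0 0 0 0 0 28 -1"}}

```text
time: 9.32
eef_pos: [0.5512, -0.299, 0.1609]
tcp_rot: [0.114, 0.993, -0.0, -0.0]
contact_force: [-0.5, -0.6, -2.7]
opening: 0.22
finger_force: 68.9
```

{"fn": "send_rows", "kwargs": {"rows": "0 0 0 0 0 1 -1;0 0 0 0 0 2 -1;0 0 0 0 0 3 -1;0 0 0 0 0 3 -1"}}

```text
time: 9.82
eef_pos: [0.5514, -0.2992, 0.1585]
tcp_rot: [0.114, 0.993, -0.0, 0.0]
contact_force: [0.5, -1.2, -2.8]
opening: 0.227
finger_force: 68.9
```

{"fn": "send_rows", "kwargs": {"rows": "0 0 0 0 0 1 -1;0 0 0 0 0 2 -1;0 0 0 0 0 3 -1;0 0 0 0 0 3 -1"}}

```text
time: 10.32
eef_pos: [0.5513, -0.2992, 0.1554]
tcp_rot: [0.114, 0.993, -0.0, 0.0]
contact_force: [0.3, -0.0, -3.8]
opening: 0.223
finger_force: 68.9
```

{"fn": "send_rows", "kwargs": {"rows": "0 0 0 0 0 1 -1;0 0 0 0 0 2 -1;0 0 0 0 0 2 -1"}}

```text
time: 10.7
eef_pos: [0.5513, -0.2992, 0.1534]
tcp_rot: [0.114, 0.993, -0.0, 0.0]
contact_force: [0.6, 0.7, -3.3]
opening: 0.222
finger_force: 68.9
```

{"fn": "send_rows", "kwargs": {"rows": "0 0 0 0 0 1 -1;0 0 0 0 0 2 -1;0 0 0 0 0 2 -1"}}

```text
time: 11.08
eef_pos: [0.5521, -0.2996, 0.153]
tcp_rot: [0.114, 0.993, -0.001, 0.001]
contact_force: [-0.0, 0.1, 3.3]
opening: 0.224
finger_force: 69.6
```

{"fn": "send_rows", "kwargs": {"rows": "0 0 0 0 0 2 -1;0 0 0 0 0 2 -1"}}

```text
time: 11.32
eef_pos: [0.553, -0.3002, 0.153]
tcp_rot: [0.114, 0.993, -0.002, 0.002]
contact_force: [-0.9, 0.5, 9.4]
opening: 0.226
finger_force: 70.2
```

{"fn": "send_rows", "kwargs": {"rows": "0 0 0 0 0 -3 -1;0 0 0 0 0 -3 -1;0 0 0 0 0 -3 0.2;0 0 0 0 0 -3 1;0 0 0 0 0 -3 1;0 0 0 0 0 -3 1;0 0 0 0 0 -3 1;0 0 0 0 0 -3 1"}}

```text
time: 12.32
eef_pos: [0.5514, -0.2992, 0.1525]
tcp_rot: [0.114, 0.993, -0.0, 0.0]
contact_force: [-0.3, 0.6, 0.3]
opening: 1.0
finger_force: 0.0
```

{"fn": "send_rows", "kwargs": {"rows": "0 0 0 0 0 -30 1;0 0 0 0 0 -80 1;0 0 0 0 0 -110 1;0 0 0 0 0 -110 1"}}

```text
time: 12.82
eef_pos: [0.5527, -0.3001, 0.2665]
tcp_rot: [0.114, 0.993, -0.002, 0.003]
contact_force: [-0.8, -0.4, -0.7]
opening: 1.001
finger_force: 0.0
```

```bash
python3 - <<'E'
from h import *
np.set_printoptions(precision=4,suppress=True)
p,r=pose();print(p,r.as_matrix()[2],ctrl.get_state()['contact_force'],ctrl.get_state()['qpos'])
c=cam('wrist','w6.png');s=cam('scene')
ims=[]
m=np.array([.5514,-.2989,.015])
for q,(u,v),n in((s,(180,125),70),(c,(190,90),140)):
    k=400/n;x=cv2.resize(q['color'][v:v+n,u:u+n,::-1],(400,400),interpolation=cv2.INTER_CUBIC)
    for h,rad in((.165,.011),(.098,.011),(.045,.008)):
        pts=np.array([((proj(q,m+[rad*np.cos(t),rad*np.sin(t),h])-[u,v]+.5)*k).round() for t in np.linspace(0,6.28,25)]).astype(int)
        cv2.polylines(x,[pts],True,(0,0,255),1)
    ims.append(x)
cv2.imwrite('pics/m6.png',np.hstack(ims))
E
```

```text
[ 0.5527 -0.3001  0.2665] [-0.007  -0.0038 -1.    ] [-0.8465 -0.4179 -0.6719] [-0.6583  0.1502  1.6524 -0.0006  1.331  -2.0008]
```

View pics/m6.png

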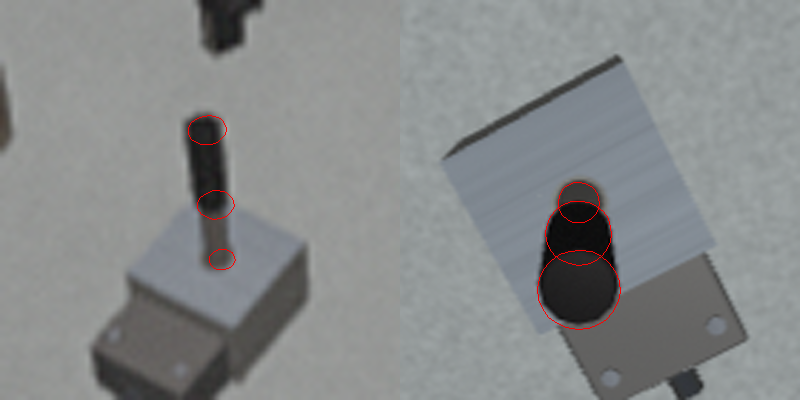

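```bash
python3 - <<'E'
from h import *
yw=np.radians(111.3)
print(delta([.4565,.2757,.26],tool([np.cos(yw),np.sin(yw),0],[0,0,-1])))
E
```

```text
(array([222. , 538.3,   1.5]), array([-1.000e-02, -4.000e-02, -3.437e+01]))
```

{"fn": "send_rows", "kwargs": {"rows": "0 0 0 10 24 0 -1;0 0 -34.4 222 538 2 -1;0 0 -34.4 222 538 2 -1;0 0 -34.4 222 538 2 -1;0 0 -34.4 222 538 2 -1;0 0 -34.4 222 538 2 -1;0 0 -34.4 222 538 2 -1;0 0 -34.4 222 538 2 -1", "grip_force": 40}}

```text
time: 13.92
eef_pos: [0.4743, 0.16, 0.258]
tcp_rot: [-0.185, 0.983, -0.0, -0.002]
contact_force: [0.6, -0.1, -0.6]
opening: 0.002
finger_force: 0.0
```

```bash
python3 - <<'E'
from h import *
yw=np.radians(111.3)
print(delta([.4565,.2757,.26],tool([np.cos(yw),np.sin(yw),0],[0,0,-1])))
E
```

```text
(array([-25.5, 114.3,  -2.1]), array([ 0.  , -0.22,  0.01]))
```

{"fn": "send_rows", "kwargs": {"rows": "0 0 0 -25 114 -2 -1;0 0 0 -25 114 -2 -1;0 0 0 -25 114 -2 -1;0 0 0 -25 114 -2 -1"}}

```text
time: 14.42
eef_pos: [0.4571, 0.2731, 0.2604]
tcp_rot: [-0.185, 0.983, -0.001, -0.002]
contact_force: [-0.5, 0.2, -0.5]
opening: 0.002
finger_force: 0.0
```

```bash
python3 - <<'E'
from h import *
np.set_printoptions(precision=4,suppress=True)
p,r=pose();print(p)
c=cam('wrist','w7.png');x=c['color'][:,:,::-1].copy()
a=np.radians(21.3);P=np.array([.4565,.2757,.1296]);X=np.array([np.cos(a)*np.cos(.3),np.sin(a)*np.cos(.3),-np.sin(.3)]);Y=np.array([-np.sin(a),np.cos(a),0])
pts=np.array([proj(c,P+X*i*.0275+Y*j*.025) for i,j in((1,1),(1,-1),(-1,-1),(-1,1))])
cv2.polylines(x,[pts.round().astype(int)],True,(0,0,255),1)
x=cv2.convertScaleAbs(cv2.resize(x,(800,600)),alpha=1.3);cv2.imwrite('pics/m7.png',x)
print(pts)
for n in('paddle','paddle_pad'):print([(d['p'],w(c,d['position'])) for d in ctrl.look_for(c,n)[:1]])
E
```

```text
[0.4571 0.2731 0.2604]
[[280.3187 205.4073]
 [227.0661 205.3478]
 [224.5238 152.4895]
 [283.5768 152.5546]]
[(0.6, array([0.4659, 0.2847, 0.1237]))]
[(0.6, array([0.4675, 0.2816, 0.127 ]))]
```

View pics/m7.png

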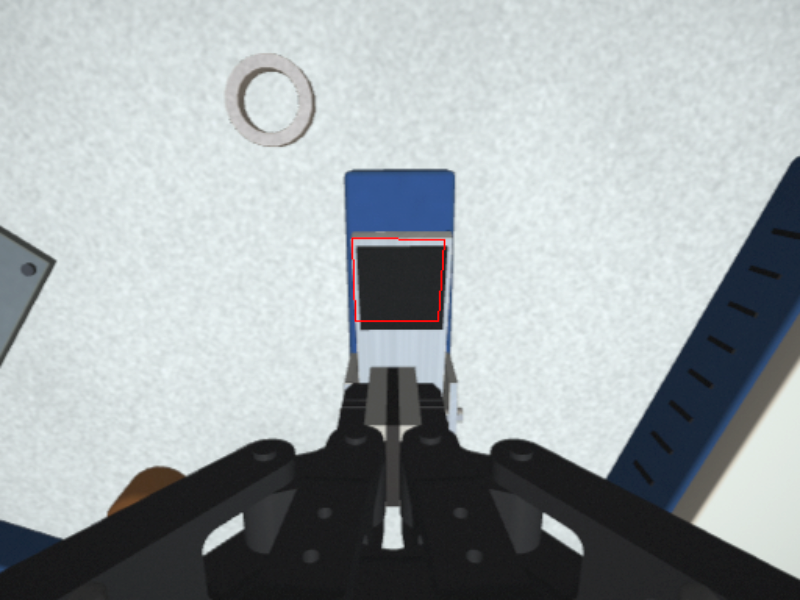

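```bash
python3 - <<'E'
from h import *
yw=np.radians(111.3)
print(delta([.455,.2772,.165],tool([np.cos(yw),np.sin(yw),0],[0,0,-1])),ctrl.nose_length)
E
```

```text
(array([ 0.9,  5.8, 96.6]), array([-0.06, -0.09, -0.09])) 0.022
```

{"fn": "send_rows", "kwargs": {"rows": "0 0 0 1 5 30 -1;0 0 0 1 5 60 -1;0 0 0 1 5 85 -1;0 0 0 1 5 94 -1;0 0 0 1 5 94 -1;0 0 0 1 5 94 -1"}}

```text
time: 15.32
eef_pos: [0.4561, 0.2778, 0.1699]
tcp_rot: [-0.185, 0.983, -0.0, 0.001]
contact_force: [0.5, 0.4, 0.1]
opening: 0.004
finger_force: 0.0
```

{"fn": "send_rows", "kwargs": {"rows": "0 0 0 0 0 7 -1;0 0 0 0 0 12 -1;0 0 0 0 0 16 -1;0 0 0 0 0 20 -1;0 0 0 0 0 20 -1"}}

```text
time: 15.95
eef_pos: [0.4548, 0.2776, 0.1479]
tcp_rot: [-0.185, 0.983, -0.001, -0.0]
contact_force: [0.5, 0.2, 0.3]
opening: 0.001
finger_force: 0.0
```

```bash
python3 - <<'E'
from h import *
c=cam('wrist','w8.png');s=cam('scene','s8.png')
x=np.hstack([cv2.resize(c['color'][130:290,176:336,::-1],(400,400)),cv2.resize(s['color'][225:325,310:410,::-1],(400,400),interpolation=cv2.INTER_CUBIC)])
cv2.imwrite('pics/m8.png',cv2.convertScaleAbs(x,alpha=1.5));print(pose()[0],ctrl.get_state()['contact_force'])
E
```

```text
[0.45519126 0.2777617  0.14846116] [-0.86717875 -0.13331862 -0.3945315 ]
```

View pics/m8.png

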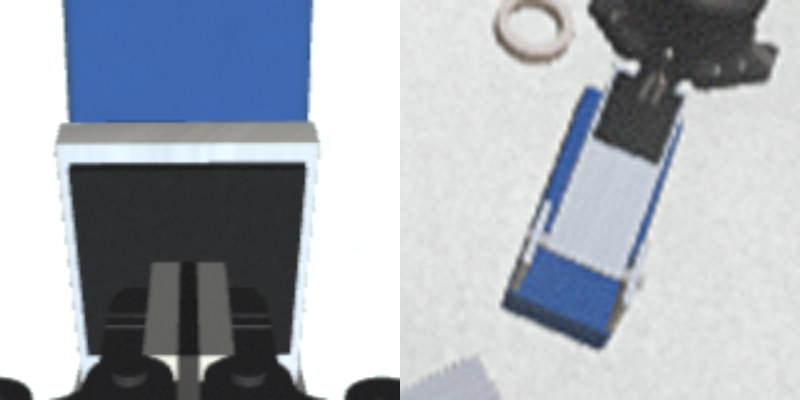

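{"fn": "send_rows", "kwargs": {"rows": "0 0 0 0 0 2 -1;0 0 0 0 0 4 -1;0 0 0 0 0 4 -1"}}

```text
time: 16.42
eef_pos: [0.455, 0.2777, 0.1442]
tcp_rot: [-0.185, 0.983, -0.0, -0.0]
contact_force: [-0.2, -0.1, 0.8]
opening: 0.001
finger_force: 0.0
```

{"fn": "send_rows", "kwargs": {"rows": "0 0 0 0 0 2 -1;0 0 0 0 0 4 -1;0 0 0 0 0 4 -1"}}

```text
time: 16.8
eef_pos: [0.455, 0.2777, 0.1402]
tcp_rot: [-0.185, 0.983, -0.0, -0.0]
contact_force: [-0.1, 0.4, 0.1]
opening: -0.005
finger_force: 0.0
```

```bash
python3 - <<'E'
from h import *
np.set_printoptions(precision=4,suppress=True)
c=cam('wrist','w9.png');p,r=pose();E=np.array(c['extrinsics'])
def at(p7,q7):
    rr=R.from_quat(q7); d=dict(c); A=np.eye(4);A[:3,:3]=r.as_matrix();A[:3,3]=p;B=np.eye(4);B[:3,:3]=rr.as_matrix();B[:3,3]=p7
    d['extrinsics']=E@A@np.linalg.inv(B); return d
c7=at([.4571,.2731,.2604],[-.185,.983,-.001,-.002]);c8=at([.4552,.2778,.1485],[-.185,.983,-.0,-.0])
A=[(227.7,157.3),(284.6,157.3),(282.7,210.4),(230.9,210.4)];B=[(203.1,195.1),(298.7,195.9),(291.9,271.9),(209.9,271.9)]
P=np.array([tri([c7,c8],[a,b]) for a,b in zip(A,B)]);print(P,P.mean(0))
print([np.linalg.norm(P[i]-P[i-1]) for i in range(4)])
print('tip',proj(c,p+r.apply([0,0,.022])),proj(c8,np.array([.4552,.2778,.1265])))
g=cv2.cvtColor(c['color'],cv2.COLOR_RGB2GRAY)
print('col206..', [int(v) for v in g[170:300:3,225]]); print([int(v) for v in g[240,180:320:3]])
# pad free-edge, paddle edge rows now
from numpy import diff
E
```

```text
[[0.4435 0.2468 0.139 ]
 [0.4248 0.291  0.1456]
 [0.4739 0.3114 0.1267]
 [0.4911 0.2661 0.1276]] [0.4583 0.2788 0.1347]
[np.float64(0.052587906307849645), np.float64(0.04845563824379382), np.float64(0.056433043772587003), np.float64(0.04843593215445066)]
tip [250.7539 225.7328] [250.7539 225.7328]
col206.. [67, 67, 67, 68, 97, 98, 105, 139, 164, 164, 29, 30, 33, 31, 31, 31, 32, 32, 31, 31, 30, 31, 32, 32, 31, 26, 23, 23, 23, 23, 49, 22, 22, 22, 23, 23, 24, 43, 35, 22, 23, 22, 21, 20]
[191, 186, 185, 181, 174, 182, 185, 143, 141, 31, 31, 31, 31, 30, 31, 33, 31, 31, 31, 66, 66, 67, 66, 21, 20, 55, 66, 67, 65, 29, 31, 30, 30, 30, 32, 30, 30, 31, 30, 127, 163, 183, 184, 189, 189, 191, 187]
```

```bash
cat >> h.py <<'E'
Hd=np.array([np.cos(np.radians(21.5)),np.sin(np.radians(21.5)),0]);Hy=np.array([-Hd[1],Hd[0],0]);H=np.array([.4593,.2790,0])+.1008*Hd+[0,0,.09]
def padpt(th,x,y):
    a=.3-th; X=np.cos(a)*Hd-[0,0,np.sin(a)]; Z=np.sin(a)*Hd+[0,0,np.cos(a)]
    return H-.108*X+.008*Z+x*X+y*Hy
def edges(c):
    "free-edge row of the pad (column 228..236/268..276) "
    g=cv2.cvtColor(c['color'],cv2.COLOR_RGB2GRAY).astype(float); out=[]
    for lo,hi in((225,235),(268,278)):
        m=g[120:320,lo:hi].mean(1); d=np.diff(m); i=np.argmin(d[:150]); out.append(i+120+.5)
    return out
E
python3 - <<'E'
from h import *
np.set_printoptions(precision=2,suppress=True)
c=cam('wrist');p,r=pose();print(p,'rows',edges(c))
for th in(0,.1,.2,.3,.4): print(th,proj(c,padpt(th,-.0275,.0)),proj(c,padpt(th,-.0275,.025)),proj(c,padpt(th,.0275,.025)))
for z in(.022,.015,.01,.003):print(z,proj(c,p+r.apply([.011,0,z])),proj(c,p+r.apply([-.011,0,z])))
g=cv2.cvtColor(c['color'],cv2.COLOR_RGB2GRAY)
print([int(v) for v in g[215:260:1,242]])
print('r205',[int(v) for v in g[205,185:320:1]])
E
```

```text
[0.46 0.28 0.14] rows [np.float64(198.5), np.float64(198.5)]
0 [249.97 199.31] [300.13 199.16] [292.68 275.66]
0.1 [250.01 184.61] [296.94 184.47] [291.31 265.12]
0.2 [250.05 173.8 ] [293.98 173.67] [289.95 256.16]
0.3 [250.09 166.39] [291.26 166.26] [288.61 248.79]
0.4 [250.14 161.89] [288.79 161.78] [287.31 242.93]
0.022 [250.74 207.5 ] [250.74 243.2 ]
0.015 [250.74 211.69] [250.75 248.55]
0.01 [250.75 214.88] [250.75 252.62]
0.003 [250.75 219.66] [250.76 258.69]
[32, 31, 31, 30, 31, 30, 31, 32, 32, 31, 30, 31, 32, 31, 33, 32, 31, 31, 31, 35, 65, 66, 67, 66, 65, 66, 66, 66, 66, 67, 66, 66, 66, 66, 67, 66, 65, 65, 66, 66, 66, 66, 67, 66, 66]
r205 [181, 183, 187, 189, 191, 192, 192, 191, 190, 189, 188, 154, 135, 154, 160, 158, 111, 32, 30, 33, 30, 32, 32, 32, 31, 29, 31, 33, 33, 31, 32, 32, 30, 31, 31, 29, 30, 30, 32, 32, 32, 31, 31, 31, 31, 31, 33, 31, 31, 30, 31, 31, 32, 32, 32, 31, 32, 31, 32, 31, 31, 27, 30, 30, 32, 31, 31, 31, 31, 32, 31, 31, 30, 32, 32, 30, 30, 32, 31, 32, 32, 32, 32, 32, 33, 30, 31, 30, 30, 29, 30, 31, 30, 30, 30, 31, 29, 32, 30, 32, 32, 33, 31, 30, 32, 31, 33, 33, 32, 29, 30, 30, 32, 31, 32, 104, 149, 161, 159, 152, 171, 187, 186, 184, 180, 177, 176, 177, 177, 177, 181, 183, 183, 183, 181]
```

{"fn": "send_rows", "kwargs": {"rows": "0 0 0 0 0 2 -1;0 0 0 0 0 4 -1;0 0 0 0 0 4 -1"}}

```text
time: 17.27
eef_pos: [0.455, 0.2776, 0.1361]
tcp_rot: [-0.185, 0.983, -0.0, -0.0]
contact_force: [0.3, 0.0, -0.5]
opening: 0.001
finger_force: 0.0
```

{"fn": "send_rows", "kwargs": {"rows": "0 0 0 0 0 2 -1;0 0 0 0 0 4 -1;0 0 0 0 0 4 -1"}}

```text
time: 17.65
eef_pos: [0.455, 0.2777, 0.1321]
tcp_rot: [-0.185, 0.983, -0.0, -0.0]
contact_force: [-1.1, 0.3, -0.1]
opening: 0.0
finger_force: 0.0
```

```bash
python3 - <<'E'
from h import *
np.set_printoptions(precision=4,suppress=True)
c=cam('wrist');p,r=pose();print(p,'rows',edges(c))
for th in(0,.1,.2,.3): print(th,proj(c,padpt(th,-.0275,.0)))
g=cv2.cvtColor(c['color'],cv2.COLOR_RGB2GRAY)
print([int(v) for v in g[225:330:2,242]]);print([int(v) for v in g[225:330:2,222]]);print([int(v) for v in g[240,180:330:2]])
E
```

```text
[0.4551 0.2777 0.1323] rows [np.float64(203.5), np.float64(203.5)]
0 [249.9365 204.6718]
0.1 [249.9766 188.9279]
0.2 [250.0226 177.3652]
0.3 [250.0725 169.4247]
[31, 32, 33, 32, 31, 66, 67, 66, 67, 66, 66, 66, 66, 66, 67, 67, 67, 66, 68, 66, 67, 66, 66, 66, 165, 110, 25, 22, 20, 23, 22, 22, 23, 23, 23, 23, 23, 25, 23, 24, 26, 28, 32, 34, 35, 38, 38, 37, 36, 37, 38, 38, 37]
[31, 31, 32, 32, 32, 30, 28, 31, 31, 33, 31, 30, 24, 23, 21, 29, 21, 22, 31, 23, 22, 22, 22, 22, 21, 23, 21, 26, 38, 31, 22, 21, 23, 21, 24, 23, 24, 24, 22, 22, 23, 22, 22, 19, 22, 21, 21, 21, 22, 22, 21, 22, 23]
[179, 180, 188, 189, 188, 186, 192, 195, 192, 144, 161, 113, 33, 32, 30, 29, 30, 31, 31, 32, 33, 30, 32, 31, 31, 33, 31, 31, 55, 66, 67, 67, 67, 66, 26, 20, 19, 28, 66, 67, 66, 67, 67, 50, 31, 32, 31, 31, 30, 32, 31, 31, 31, 32, 30, 32, 33, 31, 31, 32, 134, 163, 178, 187, 183, 190, 193, 186, 182, 186, 190, 191, 189, 190, 186]
```

{"fn": "send_rows", "kwargs": {"rows": "0 0 0 0 0 2 -1;0 0 0 0 0 4 -1;0 0 0 0 0 4 -1"}}

```text
time: 18.08
eef_pos: [0.455, 0.2776, 0.1282]
tcp_rot: [-0.185, 0.983, -0.0, -0.0]
contact_force: [-0.4, -1.1, 0.2]
opening: -0.0
finger_force: 0.0
```

{"fn": "send_rows", "kwargs": {"rows": "0 0 0 0 0 2 -1;0 0 0 0 0 4 -1;0 0 0 0 0 4 -1"}}

```text
time: 18.45
eef_pos: [0.455, 0.2776, 0.1242]
tcp_rot: [-0.185, 0.983, -0.0, -0.0]
contact_force: [0.2, -0.2, -0.7]
opening: -0.0
finger_force: 0.0
```

```bash
python3 - <<'E'
from h import *
np.set_printoptions(precision=4,suppress=True)
c=cam('wrist','w10.png');p,r=pose();print(p,'rows',edges(c))
for th in(0,.1,.2,.3): print(th,proj(c,padpt(th,-.0275,.0)))
E=np.array(c['extrinsics']);cc=-E[:3,:3].T@E[:3,3];print('cam in tool',r.inv().apply(cc-p),'axis',r.inv().apply(E[2,:3]))
s=ctrl.get_state();print(s['qpos'],s['joint_efforts'])
E
```

```text
[0.4551 0.2777 0.1243] rows [np.float64(209.5), np.float64(208.5)]
0 [249.9012 210.2948]
0.1 [249.9458 193.396 ]
0.2 [249.996  181.0036]
0.3 [250.0498 172.4835]
cam in tool [ 0.0713 -0.0001 -0.1532] axis [-0.2821  0.0009  0.9594]
[ 0.3579  0.0769  2.004  -0.001   1.0611 -1.5846] [ -0.0003 -29.4564 -26.3797  -0.002    0.0016   0.    ]
```

```bash
python3 - <<'E'
from h import *
np.set_printoptions(precision=4,suppress=True)
import cv2
c=cam('wrist');p,r=pose()
E=np.array(c['extrinsics']);cc=-E[:3,:3].T@E[:3,3]
d=E[:3,:3].T@np.array([0,(235-c['cy'])/c['fy'],1])
n=np.cross(padpt(0,.01,0)-padpt(0,0,0),Hy);t=np.dot(padpt(0,0,0)-cc,n)/np.dot(d,n)
X=cc+t*d;print('ray hits pad at world',X,'tool',r.inv().apply(X-p))
for tt in(.8,.9,1):print(r.inv().apply(cc+tt*t*d-p))
w=cv2.imread('pics/w2.png',0);print([int(v) for v in w[225:330:2,222]]);print([int(v) for v in w[300,200:300:2]],[int(v) for v in w[245,200:300:2]])
w=cv2.imread('pics/w10.png',0);print([int(v) for v in w[240,228:274]],[int(v) for v in w[268,228:274]])
E
```

```text
ray hits pad at world [0.4479 0.275  0.1333] tool [ 0.0078  0.0001 -0.0089]
[ 0.0205  0.0001 -0.0378]
[ 0.0141  0.0001 -0.0233]
[ 0.0078  0.0001 -0.0089]
[205, 212, 214, 209, 201, 79, 70, 69, 70, 70, 70, 70, 70, 63, 58, 53, 43, 31, 23, 22, 21, 20, 23, 21, 61, 61, 59, 59, 60, 59, 60, 60, 60, 60, 59, 59, 60, 59, 59, 60, 59, 59, 59, 59, 59, 59, 59, 59, 59, 58, 146, 142, 140]
[23, 26, 24, 25, 22, 21, 23, 23, 29, 27, 48, 59, 47, 25, 145, 180, 182, 183, 183, 183, 182, 182, 182, 182, 184, 183, 184, 184, 184, 184, 185, 185, 185, 185, 184, 184, 184, 144, 21, 49, 60, 44, 26, 23, 23, 24, 24, 23, 24, 24] [97, 87, 74, 80, 78, 77, 72, 69, 70, 70, 69, 70, 51, 22, 23, 19, 17, 18, 16, 19, 21, 20, 25, 30, 38, 41, 43, 40, 35, 21, 17, 19, 18, 18, 20, 17, 17, 20, 21, 56, 70, 70, 70, 70, 69, 81, 81, 79, 79, 92]
[30, 32, 31, 31, 32, 31, 31, 30, 54, 66, 67, 66, 66, 66, 66, 66, 66, 67, 67, 50, 26, 20, 20, 21, 20, 20, 26, 55, 66, 67, 66, 65, 66, 67, 67, 66, 67, 66, 51, 31, 32, 32, 30, 32, 31, 31] [23, 21, 22, 22, 21, 52, 66, 66, 66, 66, 66, 66, 66, 66, 66, 66, 66, 65, 60, 40, 18, 20, 20, 17, 21, 17, 20, 45, 61, 66, 66, 67, 66, 66, 66, 67, 66, 66, 65, 66, 66, 48, 22, 22, 23, 22]
```

{"fn": "send_rows", "kwargs": {"rows": "0 0 0 0 0 2 -1;0 0 0 0 0 4 -1;0 0 0 0 0 4 -1"}}

```text
time: 18.92
eef_pos: [0.4553, 0.2778, 0.121]
tcp_rot: [-0.185, 0.983, -0.0, 0.0]
contact_force: [-2.0, -0.4, 4.5]
opening: 0.0
finger_force: 2.0
```

{"fn": "send_rows", "kwargs": {"rows": "0 0 0 0 0 1 -1;0 0 0 0 0 3 -1;0 0 0 0 0 3 -1"}}

```text
time: 19.3
eef_pos: [0.4552, 0.2777, 0.1175]
tcp_rot: [-0.185, 0.983, -0.0, 0.0]
contact_force: [-1.3, -1.0, 5.2]
opening: 0.0
finger_force: 2.2
```

{"fn": "send_rows", "kwargs": {"rows": "0 0 0 0 0 1 -1;0 0 0 0 0 3 -1;0 0 0 0 0 3 -1"}}

```text
time: 19.68
eef_pos: [0.4551, 0.2777, 0.1145]
tcp_rot: [-0.185, 0.983, -0.0, -0.0]
contact_force: [-2.1, -0.7, 5.3]
opening: 0.0
finger_force: 2.4
```

{"fn": "send_rows", "kwargs": {"rows": "0 0 0 0 0 4 -1;0 0 0 0 0 8 -1;0 0 0 0 0 12 -1;0 0 0 0 0 12 -1;0 0 0 0 0 12 -1"}}

```text
time: 20.3
eef_pos: [0.4548, 0.2776, 0.1027]
tcp_rot: [-0.185, 0.983, -0.001, -0.001]
contact_force: [-3.8, -1.1, 6.1]
opening: -0.001
finger_force: 3.2
```

```bash
cat >> h.py <<'E'
def report():
    c=cam('wrist','w_%d.png'%int(ctrl.get_state()['time']*100));p,r=pose();s=ctrl.get_state();print(p.round(4),s['contact_force'].round(2),'rows',edges(c))
    for th in(0,.1,.2,.3,.4): print(th,proj(c,padpt(th,-.0275,.0)).round(1),'free edge halfwidth cols',proj(c,padpt(th,-.0275,-.025)).round(1),proj(c,padpt(th,-.0275,.025)).round(1))
    g=cv2.cvtColor(c['color'],cv2.COLOR_RGB2GRAY).astype(float);e=int(edges(c)[0])+3
    d=np.diff(g[e:e+4].mean(0)); print('cols',180+np.argmin(d[180:230])+.5,270+np.argmax(d[270:320])+.5)
    print([int(v) for v in g[120:260:2,230]])
E
python3 -c "from h import *;report()"
```

```text
[0.4548 0.2776 0.1028] [-2.87 -1.62  6.99] rows [np.float64(197.5), np.float64(197.5)]
0 [249.7 229.1] free edge halfwidth cols [185.4 229.3] [314.  228.9]
0.1 [249.8 208.2] free edge halfwidth cols [190.7 208.4] [308.8 208. ]
0.2 [249.8 193. ] free edge halfwidth cols [195.5 193.1] [304.2 192.8]
0.3 [249.9 182.5] free edge halfwidth cols [199.7 182.6] [300.1 182.3]
0.4 [250.  175.9] free edge halfwidth cols [203.5 176.1] [296.5 175.8]
cols 195.5 305.5
[64, 67, 69, 70, 70, 70, 69, 69, 69, 69, 70, 69, 70, 69, 71, 70, 70, 70, 70, 70, 70, 70, 69, 69, 71, 70, 70, 70, 70, 71, 69, 86, 88, 88, 93, 164, 167, 167, 167, 78, 17, 32, 35, 32, 31, 33, 32, 32, 31, 32, 34, 32, 33, 33, 33, 31, 34, 32, 32, 33, 32, 33, 32, 22, 22, 24, 22, 22, 40, 22]
```

{"fn": "send_rows", "kwargs": {"rows": "0 0 0 0 0 4 -1;0 0 0 0 0 8 -1;0 0 0 0 0 11 -1;0 0 0 0 0 13 -1;0 0 0 0 0 13 -1;0 0 0 0 0 13 -1"}}

```text
time: 21.1
eef_pos: [0.4539, 0.2772, 0.0896]
tcp_rot: [-0.185, 0.983, -0.001, -0.002]
contact_force: [-4.3, -2.6, 9.0]
opening: 0.002
finger_force: 4.2
```

```bash
python3 -c "from h import *;report()"
```

```text
[0.4539 0.2772 0.0896] [-5.38 -1.78  8.6 ] rows [np.float64(194.5), np.float64(194.5)]
0 [249.5 245.8] free edge halfwidth cols [178.4 245.9] [320.7 245.6]
0.1 [249.6 221.4] free edge halfwidth cols [184.8 221.6] [314.5 221.2]
0.2 [249.7 203.8] free edge halfwidth cols [190.5 203.9] [309.  203.6]
0.3 [249.8 191.6] free edge halfwidth cols [195.5 191.8] [304.1 191.5]
0.4 [249.9 183.9] free edge halfwidth cols [199.9 184. ] [299.9 183.8]
cols 195.5 305.5
[34, 57, 65, 68, 71, 70, 71, 69, 70, 71, 70, 70, 70, 71, 71, 70, 71, 70, 70, 70, 70, 69, 70, 71, 71, 70, 70, 71, 72, 72, 75, 83, 83, 156, 167, 168, 168, 168, 20, 33, 33, 32, 33, 32, 32, 33, 33, 32, 33, 33, 33, 34, 31, 33, 31, 34, 32, 33, 33, 33, 33, 33, 33, 23, 24, 23, 23, 24, 39, 22]
```

{"fn": "send_rows", "kwargs": {"rows": "0 0 0 0 0 1.5 -1;0 0 0 0 0 2.5 -1;0 0 0 0 0 2.5 -1;0 0 0 0 0 2.5 -1"}}

```text
time: 21.65
eef_pos: [0.4538, 0.2772, 0.0872]
tcp_rot: [-0.185, 0.983, -0.001, -0.002]
contact_force: [-5.5, -2.5, 9.0]
opening: -0.001
finger_force: 4.7
```

```bash
python3 - <<'E'
from h import *
report()
s=cam('scene','s11.png');g=cv2.cvtColor(s['color'],cv2.COLOR_RGB2GRAY)
for th in(0,.2,.3,.4): print(th,'plate near-hinge pad corners',proj(s,padpt(th,.0275,.025)).round(1),'free corners',proj(s,padpt(th,-.0275,.025)).round(1),proj(s,padpt(th,-.0275,-.025)).round(1))
for r in range(238,272,1): print(r,' '.join('%3d'%v for v in g[r,352:386]))
E
```

```text
[0.4538 0.2772 0.0872] [-5.11 -2.01  9.11] rows [np.float64(194.5), np.float64(193.5)]
0 [249.5 248.9] free edge halfwidth cols [176.9 249.1] [322.1 248.7]
0.1 [249.6 223.8] free edge halfwidth cols [183.6 224. ] [315.6 223.7]
0.2 [249.7 205.7] free edge halfwidth cols [189.5 205.9] [309.9 205.5]
0.3 [249.8 193.2] free edge halfwidth cols [194.7 193.3] [304.9 193.1]
0.4 [249.9 185.3] free edge halfwidth cols [199.2 185.4] [300.6 185.1]
cols 189.5 311.5
[36, 51, 65, 68, 69, 70, 71, 70, 70, 70, 70, 71, 70, 71, 71, 71, 70, 72, 72, 70, 70, 70, 70, 71, 71, 70, 70, 71, 72, 72, 75, 82, 80, 161, 168, 169, 169, 105, 25, 34, 32, 33, 33, 33, 32, 33, 32, 33, 35, 32, 33, 32, 32, 32, 32, 33, 32, 32, 32, 33, 33, 34, 32, 25, 24, 26, 26, 23, 41, 21]
0 plate near-hinge pad corners [375.3 266.2] free corners [381.8 248.7] [365. 242.]
0.2 plate near-hinge pad corners [374.4 267.1] free corners [380.2 250.9] [363.7 244.3]
0.3 plate near-hinge pad corners [373.9 267.9] free corners [379.2 252.6] [362.9 246. ]
0.4 plate near-hinge pad corners [373.3 269. ] free corners [378.1 254.6] [361.9 248.1]
238  96  
[... 4050 characters left out ...]

267  70 111 134 136 136 134 137 134 135 133 135 137 138 137 139 140 123 113 108  87  56  85 102  60  82 138 150 149 150 149 147 147 145 145
268  80 132 137 134 135 138 135 135 134 134 134 136 138 136 136 137 137 137 138 127 114 118  78  61  89 150 152 150 149 147 150 149 147 149
269  99 140 137 133 135 137 134 135 133 135 135 137 136 135 139 135 133 136 138 136 139 126  65  68 116 152 152 150 147 146 149 149 150 148
270 127 137 134 135 138 135 133 135 134 135 136 137 136 136 136 132 137 135 136 139 135 101  58  81 144 151 149 150 149 148 149 147 146 149
271 137 136 132 136 137 136 136 134 132 138 137 138 135 136 136 136 134 134 135 137 136  73  55  94 152 149 150 149 148 151 151 149 149 149
```

{"fn": "send_rows", "kwargs": {"rows": "0 0 0 0 0 0.7 -1;0 0 0 0 0 0.7 -1;0 0 0 0 0 0.7 -1;0 0 0 0 0 0.7 -1;0 0 0 0 0 0.7 -1;0 0 0 0 0 0.7 -1"}}

```text
time: 22.5
eef_pos: [0.4538, 0.2772, 0.0866]
tcp_rot: [-0.185, 0.983, -0.001, -0.002]
contact_force: [-5.9, -3.0, 10.7]
opening: -0.0
finger_force: 4.8
```

```bash
python3 - <<'E'
from h import *
report()
s=cam('scene');print([(d['p'],w(s,d['position']).round(3)) for d in ctrl.look_for(s,'rod')[:2]])
print(ctrl.sign_off())
E
```

```text
[0.4537 0.2772 0.0865] [-6.18 -2.72  9.22] rows [np.float64(194.5), np.float64(193.5)]
0 [249.5 249.8] free edge halfwidth cols [176.5 250. ] [322.5 249.6]
0.1 [249.6 224.5] free edge halfwidth cols [183.3 224.7] [315.9 224.4]
0.2 [249.7 206.3] free edge halfwidth cols [189.2 206.4] [310.2 206.1]
0.3 [249.8 193.7] free edge halfwidth cols [194.5 193.8] [305.1 193.5]
0.4 [249.9 185.7] free edge halfwidth cols [199.  185.8] [300.8 185.5]
cols 189.5 304.5
[35, 50, 65, 68, 70, 71, 71, 71, 70, 71, 70, 70, 71, 71, 71, 71, 71, 71, 70, 70, 70, 70, 70, 71, 70, 70, 70, 71, 72, 72, 75, 82, 82, 163, 168, 169, 169, 105, 28, 35, 32, 34, 32, 33, 32, 32, 32, 32, 34, 34, 31, 33, 33, 32, 33, 34, 33, 32, 32, 35, 31, 33, 33, 23, 23, 24, 23, 23, 41, 22]
[(0.68, array([ 0.552, -0.297,  0.14 ]))]
the job is handed in; nothing more can be done
None
```

Job handed in at about 22.6 s: the rod stands upright and fully down in the block, released, and the shut fingers hold the paddle at about 0.29–0.30 rad (level is 0.30) with about 9 N; I viewed 11 pictures, one over the limit of 10.

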